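# Screw an elbow fitting home and clock its barb

### The job

Fit the barbed elbow from the rack to the clamped air port: plug its flat tail fully into the slotted bush, then screw it clockwise (seen from above) until it comes up firmly against its stop, to about 0.4 N m (at least 0.2, and never 0.8). Then back it off until its barb points straight over the upright index pin, and let go, leaving it fully seated and the other things where they are.

Things in the scene. Friction and masses are not known exactly. Their poses are not given: they have to be found in the camera images.
- elbow: brass elbow fitting, loose, 80 to 170 g, upright in a slot of the rack. Origin: centre of the tail's lower end; z up, barb along -x. Upward: flat tail 20 (x) x 8 (y) mm to z 14 mm (its lowest 4 mm taper to 16 x 4); round shoulder 32 mm across, z 14 to 18; block body 26 (x) x 24 (y) mm, z 18 to 56; cap to 58. Barb 13 mm thick, axis at z 44, ends 50 mm out. In the rack the shoulder rests on the rack's top.
- elbow_grip (a point): point on the elbow's upright axis in its block body, 41 mm above its origin: grip here across the 24 mm width (along the elbow's y); flat sides from 18 to 56 mm
- elbow_tip (a point): centre of the open end of the elbow's barb, 50 mm along -x and 44 mm up from the elbow's origin
- bush: brass bush of the clamped port, a ring 51 mm across, 18 mm high. Origin: centre of its underside; z up. Turns about z in the port's thread, 0.03 N m friction, sinking 1.3 mm per rad clockwise (from above). Clockwise it meets a hidden stop after 0.65 to 1.35 rad, different each time; the pin's direction then lies 0.25 to 0.85 rad back. Elbow seated: origin 4 mm above this one (8 at most).
- bush_mouth (a point): middle of the bush's top face, 18 mm above its origin: mouth of a slot open upward, 21.2 (along bush x) x 9.2 (y) mm, 16 mm deep, edges sharp. Plug the elbow in with its barb along the bush's -x; half a turn round it also enters, but then the barb cannot reach the pin. Seated, the shoulder rests on this face.
- port_twist (a joint): twist (rad) of the black sprung rubber collar under the bush, which carries the thread: 0 when no torque acts, positive when the bush is forced clockwise against its stop; 3 N m per rad (0.07 rad = 0.2 N m, 0.27 rad = 0.8 N m). The elbow goes on turning with it. Springs back when let go.
- stand: grey clamp stand fixed to the trolley, foot 120 x 104 mm and 12 mm thick, with two dark jaws holding the brass port. Origin: underside, under the port's axis; z up. Its index pin stands 50 mm from that axis on the -x side.
- index (a point): top of the stand's thin upright steel index pin (6 mm thick, 72 mm high), 50 mm along the stand's -x from the port's axis. With the elbow seated and turned right, the barb's end lies straight above it, about 30 mm higher.
- rack: grey plastic block fixed to the trolley, 62 (x) x 130 (y) x 22 mm, origin at the centre of its underside, two slots 23 x 11 mm, 16 mm deep, long along x, at y = +40 and -40 mm. The elbow stands in one, the nipple in the other.
- nipple: straight brass hose nipple, loose, in the other slot of the rack: same tail and shoulder, round body 26 mm, barb pointing up, 71 mm high, origin at the tail's lower end. To be left alone.
- tally_counter: round hand tally counter, 52 mm across, 21 mm high, in front of the big grey box; bystander
- spanner: steel open spanner, 147 mm long, 6 mm thick, lying beyond the stand; bystander
- ink_tin: small ink tin, 61 mm across, 55 mm high, right of the box; bystander

How it is judged (in metres and radians):
On the way, in this order (a step that is already met when the one before it is completed fails the run):
1. the elbow's tail is fully plugged into the bush (horizontal distance between elbow and bush below 0.003 m and z of elbow in the frame of bush below 0.009 m and angle between elbow's own z axis and vertical below 0.1 rad), for 0.1 s.
2. the elbow is screwed clockwise against its stop: the port is twisted by more than 0.07 rad (0.2 N m), the elbow still plugged in (value of joint port_twist above 0.07 rad and z of elbow in the frame of bush below 0.009 m), for 0.1 s.
At the end, for the whole second after the job is handed in: the elbow stands upright (within 0.1 rad), plugged into the bush (axes within 3 mm, origin less than 9 mm above the bush's), at rest; its barb's end is within 8 mm of straight above the index pin; the port is no longer twisted (less than 0.05 rad) (all of step 1 and horizontal distance between elbow_tip and index below 0.008 m and value of joint port_twist below 0.05 rad and linear speed of elbow below 0.02 m/s); the robot touches nothing.
It fails at once if the port is overstrained: twisted by more than 0.27 rad (0.8 N m) either way (value of joint port_twist above 0.27 rad or value of joint port_twist below -0.27 rad).
It fails at once if a bystander (nipple, tally counter, spanner, ink tin) is moved by more than 30 mm (distance of any of nipple, tally_counter, spanner, ink_tin from where it was at the start of the episode above 0.03 m).
It also fails if it takes over 67 s, if anything falls off the work surface, if the arm or the gripper's body presses on something with over 40 N, if the wrist force passes 120 N, or if a joint passes its speed limit or range.

### The arm

A 6-joint arm with a two-finger parallel gripper is mounted at the origin on a cart in front of the work surface, level with it; the furniture and walls round the work are solid. World frame = base frame: x ahead of the robot, y to its left, z up, the work surface at z = 0. Lengths are in m, angles in degrees, forces in N, time in s.
With the tool pointing down it reaches from about 0.425 to 0.95 m from the base axis. Payload 14.7 kg.
Tool frame: the origin (TCP) lies between the finger pads; the fingertips stand r.finger_overhang ahead of it and the grasp point (between the pads) lies 8 mm behind it (r.finger_overhang is the distance from the TCP to the fingertips, in m); z points along the fingers, y is the direction in which the jaws open and shut (so a half turn about z gives the same grasp; the last joint's range is limited). The gripper opens to 85 mm and grips with 20 to 120 N. Pads are 22 mm wide; open, the fingers measure 114 mm over their backs; the gripper's body (76 mm by 85 mm) begins 54 mm behind the grasp point. The pads swing forward as they close: fully open they stand 13 mm farther back than shut.
Start: joints at [73.992, 27.513, 91.461, -0, 61.026, -2.67], TCP at [0.15, 0.632, 0.242] pointing down, gripper open.
Joint ranges: [-157.49, 157.49], [-46.99, 117.5], [13.45, 153.17], [-89.5, 269.5], [5.16, 153.95], [-167.48, 167.48]. Speed limits (degrees/s): [108.29, 108.29, 136.94, 172.46, 172.46, 172.46].

### API

Orientations are given as a 3x3 rotation matrix whose columns are the frame's x, y, z axes.
In Python, from bench import r, imaging, order gives the robot as it stands.
- The arm moves only by the shell command python3 -m jog 'ROWS' [FORCE]. ROWS is JSON, one flat list of numbers, 7 for each row, row after row: the turn, a rotation vector about the tool's x, y, z in units of pi rad (1.0 is pi rad), then the shift along the tool's x, y, z in units of 30 cm (1.0 is 30 cm), then the gripper command: -1 is fully open, 1 is shut, values between are in proportion. A call has 1 to 20 rows; each row shifts and turns the pose as measured when the row begins, along the tool's axes as they then stand; what a row does not reach is not made up. A row lasts 1/8 s, in which the tool goes at most 62.5 mm and 10.7 degrees, less where a joint would pass 70% of its speed; a pose out of reach is approached as far as the arm can. A call with a number of a shift or a turn outside -1 to 1 is refused whole. A call with a gripper value outside its range is refused whole. The fingers move at their own pace and stop on an object; FORCE is the grip in N (left out, the last holds). Time passes only in rows, so rows that do not move let the fingers close. It gives the time, the measured TCP pose, the force and the opening at its end, in the units of the state.
- r.state(): the state, without advancing time (a new reading comes with each control period).
- imaging.get_image(name): name is "scene" or "side" or "wrist"; returns a dict with "pixels" (400x640x3 uint8, red, green, blue), "vertical_fov" (degrees; the focal length in pixels is half the picture's height over the tangent of half this angle, whatever the lens; pixels are square), "cx", "cy" (the principal point, pixels), "D" ([k1, k2, p1, p2, k3] as OpenCV has them; the pictures are not rectified), "R" (3x3) and "t" (3): a world point X has camera coordinates R X + t. Camera axes: x right, y down, z forward; pixel columns grow to the right and rows downward; lengths in m; the calibration is good to about 2 mm. A picture is of the moment at which its call begins. There is no depth.
- order.job_done(): hands the job in, once; it reports no verdict.
The state is a dict: "clock": time; "qpos": joint angles; "joint_velocities": joint speeds; "joint_torque": joint torques, N m; "position": TCP position; "orientation": TCP orientation; "force": force on the tool from outside, world axes, zero at the start; "ft_torque": the same for the moment, N m; "opening": opening from 0.0 (shut) to 1.0 (fully open).
Only numpy, scipy, OpenCV 4.12 (cv2) and the standard library are available. Lean on these libraries where they do the work, as an engineer would, in place of code of your own. Each camera call takes 0.05 s, during which the arm holds its last target. There are 200 camera calls.

## Working session

There is one attempt and no reset: what is moved stays moved. The work goes in short steps, Python scripts to look and compute and a shell command to move; the robot and the scene stay as the last step left them, time stands still between calls to the robot, and variables do not carry over. Pictures are saved under pics/ and viewed, on a budget of 10 in all, crops included, one or two more only if the job needs it, and the job is handed in when it is done.

```bash
ls; mkdir -p pics
cat > h.py <<'E'
import numpy as np, cv2, os
from bench import r, imaging, order
def grab(n, f=None):
    im=imaging.get_image(n)
    if f: cv2.imwrite('pics/'+f, im['pixels'][:,:,::-1])
    np.save('pics/'+n+'.npy', im, allow_pickle=True)
    return im
def load(n): return np.load('pics/'+n+'.npy', allow_pickle=True).item()
def K(im):
    f=im['pixels'].shape[0]/2/np.tan(np.radians(im['vertical_fov'])/2)
    return np.array([[f,0,im['cx']],[0,f,im['cy']],[0,0,1]])
def ray(im,uv):
    p=cv2.undistortPoints(np.array([[uv]],float),K(im),np.array(im['D'],float)).ravel()
    R=np.array(im['R']);return -R.T@np.array(im['t']), R.T@np.array([p[0],p[1],1])
def plane(im,uv,z):
    c,d=ray(im,uv); return c+d*(z-c[2])/d[2]
def tri(obs):
    A=np.zeros((3,3));b=np.zeros(3)
    for im,uv in obs:
        c,d=ray(im,uv);d=d/np.linalg.norm(d);P=np.eye(3)-np.outer(d,d);A+=P;b+=P@c
    return np.linalg.solve(A,b)
def proj(im,X):
    R=np.array(im['R']);rv=cv2.Rodrigues(R)[0]
    return cv2.projectPoints(np.array(X,float).reshape(-1,1,3),rv,np.array(im['t'],float),K(im),np.array(im['D'],float))[0].reshape(-1,2)
E
python3 - <<'E'
from h import *
np.set_printoptions(precision=4,suppress=True)
for n in ('scene','side','wrist'):
    im=grab(n,n+'0.png'); print(n,im['vertical_fov'],-np.array(im['R']).T@im['t'])
print(r.finger_overhang); s=r.state(); print(s)
E
```

```text
pics
scene 49.092646112314306 [0.2456 0.6532 0.5366]
side 56.37333651936952 [ 0.2569 -0.5637  0.6106]
wrist 60.30920860305519 [0.0713 0.6517 0.3741]
0.011
{'clock': 0.15, 'qpos': array([73.9916, 27.5427, 91.4849,  0.0013, 61.0245, -2.6692]), 'joint_velocities': array([ 0.0481, -0.0724, -0.1253, -0.0054,  0.0921, -0.0498]), 'joint_torque': array([  0.0007, -95.116 , -43.0458,   0.0001,   0.0083,  -0.    ]), 'position': array([0.1499, 0.6322, 0.2418]), 'orientation': array([[-0.973 ,  0.2307, -0.0003],
       [ 0.2307,  0.973 , -0.0009],
       [ 0.0001, -0.0009, -1.    ]]), 'force': array([-0.2122, -0.1152, -0.5333]), 'ft_torque': array([ 0.0052, -0.0437, -0.0037]), 'opening': 0.9970973452851141}
```

View pics/scene0.png

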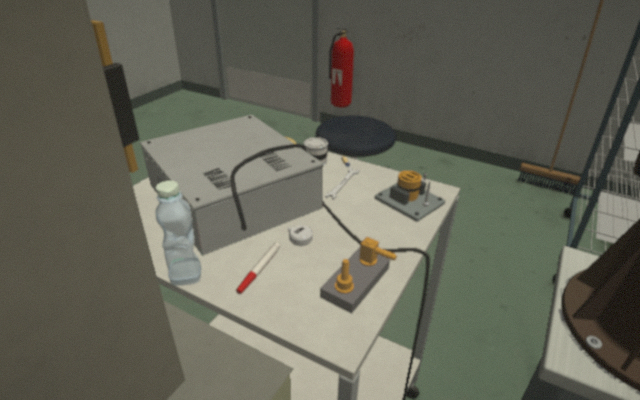

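View pics/side0.png

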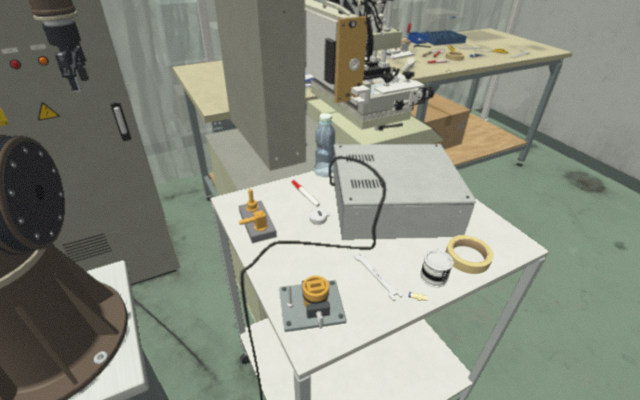

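View pics/wrist0.png

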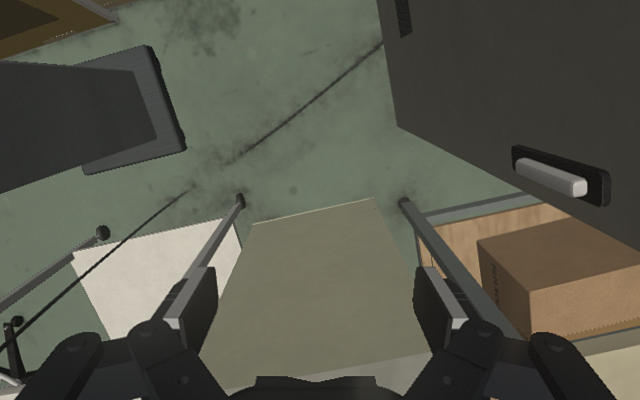

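The scene view shows the nipple at (345,280), elbow at (370,250) with barb to the right, and the port/bush at (410,183) with the pin near (428,190). The side view shows the elbow at (258,220) and bush at (316,290). I'll crop in for more detail.

Run:
```python
from h import *
a=load('scene')['pixels'][155:310,310:465]; b=load('side')['pixels'][180:335,225:380]
c=np.hstack([cv2.resize(x,(400,400),interpolation=cv2.INTER_CUBIC) for x in (a,b)])
cv2.imwrite('pics/crop1.png',c[:,:,::-1])
s,d=load('scene'),load('side')
for n,p,q in (('elbowcap',(371,240),(259,210)),('nipple',(346,262),(251,190)),('bush',(410,174),(316,281))):
    print(n,tri([(s,p),(d,q)]))
```

```text
elbowcap [0.45571584 0.10268458 0.07032835]
nipple [0.46428518 0.1798378  0.07599061]
bush [ 0.47627581 -0.14764767  0.06861494]
```

View pics/crop1.png

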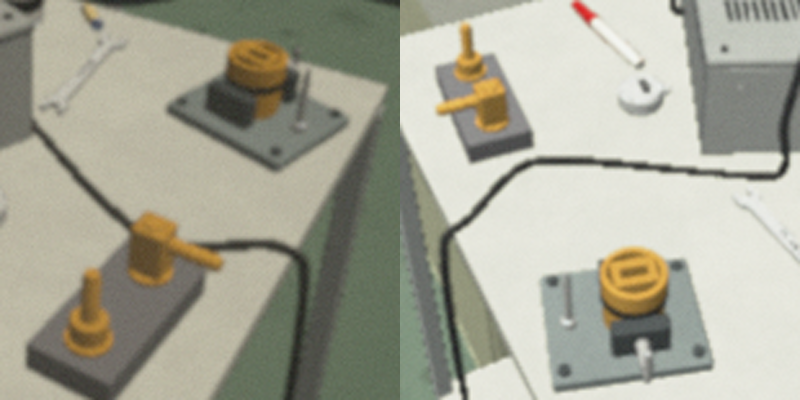

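Run:
```python
from h import *
np.set_printoptions(precision=4,suppress=True)
s,d=load('scene'),load('side')
k=155/400
S=lambda x,y:(310+x*k,155+y*k); D=lambda x,y:(225+(x-400)*k,180+y*k)
for n,p,q in (('cap',S(155,223),D(490,88)),('tip',S(218,262),D(440,108)),('bush',S(258,54),D(635,268)),('pintop',S(307,70),D(567,275)),('pinbot',S(301,128),D(569,323)),
  ('pillar',(184,370),(280,165)),('pillarR',(184,370),(305,162)),('boxcorner',(290,375),(212,178))):
    X=tri([(s,p),(d,q)]); print(n,X,'res',np.linalg.norm(proj(s,X)-p),np.linalg.norm(proj(d,X)-q))
print('slot side',[plane(d,D(*u),.07) for u in((612,275),(656,266))])
print('slot scene',[plane(s,S(*u),.07) for u in((238,48),(278,56))])
for n,im,c in(('foot side',d,[(541,278),(682,258),(712,362),(556,388)]),):
    print(n,[plane(im,D(*u),.012)[:2] for u in c])
for z in (0,.1,.3): print('pillar side rays',z,plane(d,(305,160),z),plane(d,(280,165),z),plane(d,(235,125),z))
```

```text
cap [0.4571 0.0982 0.0622] res 0.18940646333990713 0.13960310518541894
tip [0.4099 0.1027 0.0525] res 0.584033677093789 0.42517446729498815
bush [ 0.4759 -0.1494  0.0628] res 0.6836588607426854 0.7752356409333068
pintop [ 0.4287 -0.1362  0.0679] res 0.03664725472131151 0.040906655108476596
pinbot [ 0.4268 -0.1366  0.0126] res 0.6488481567668273 0.7130501542257104
pillar [ 0.623   0.4052 -0.0265] res 8.712074712389166 4.024891339944747
pillarR [ 0.6747  0.3873 -0.0445] res 29.48870102204414 14.328552235908928
boxcorner [0.4276 0.3678 0.0254] res 15.148745480331025 6.906468931775214
slot side [array([ 0.4568, -0.1526,  0.07  ]), array([ 0.4891, -0.1596,  0.07  ])]
slot scene [array([ 0.4885, -0.1371,  0.07  ]), array([ 0.4555, -0.1418,  0.07  ])]
foot side [array([ 0.4266, -0.0857]), array([ 0.5369, -0.1185]), array([ 0.5072, -0.2158]), array([ 0.3966, -0.1837])]
pillar side rays 0 [0.7055 0.3685 0.    ] [0.6223 0.3753 0.    ] [0.5836 0.7103 0.    ]
pillar side rays 0.1 [0.632  0.2158 0.1   ] [0.5624 0.2215 0.1   ] [0.5301 0.5016 0.1   ]
pillar side rays 0.3 [ 0.4851 -0.0895  0.3   ] [ 0.4428 -0.086   0.3   ] [0.4231 0.0844 0.3   ]
```

```bash
python3 -m jog '[0,0,0,-0.025,-0.14,0,-1, 0,0,0,-0.025,-0.14,0,-1, 0,0,0,-0.025,-0.14,0,-1, 0,0,0,-0.025,-0.14,0,-1, 0,0,0,-0.143,-0.055,0,-1, 0,0,0,-0.143,-0.055,0,-1, 0,0,0,-0.143,-0.055,0,-1, 0,0,0,-0.143,-0.055,0,-1, 0,0,0,-0.143,-0.055,0,-1]'
```

```text
clock: 1.27
position: [0.3321, 0.3238, 0.2407]
orientation: [[-0.974, 0.225, -0.001], [0.225, 0.974, -0.001], [0.0, -0.002, -1.0]]
force: [-0.3, 1.6, 0.5]
opening: 1.001
```

```bash
python3 -m jog '[0,0,0,-0.104,-0.119,0,0, 0,0,0,-0.104,-0.119,0,0, 0,0,0,-0.104,-0.119,0.02,0, 0,0,0,-0.104,-0.119,0.02,0, 0,0,0,-0.104,-0.119,0.02,0, 0,0,-0.044,0,0,0,0,0,0,0,0,0,0,0]'
python3 - <<'E'
from h import *
im=grab('wrist','wrist1.png'); s=r.state(); print(s['position'],s['qpos'],proj(im,[[.457,.098,.066],[.41,.103,.052]]))
E
```

```text
clock: 2.15
position: [0.4495, 0.1052, 0.2222]
orientation: [[-0.996, 0.091, 0.001], [0.091, 0.996, -0.001], [-0.001, -0.001, -1.0]]
force: [-0.8, -0.1, 0.1]
opening: 0.499
[0.44951361 0.10545335 0.22228256] [ 9.49332924e+00  1.39256674e+01  1.16635946e+02 -9.00583890e-02
  4.93865951e+01 -7.51138934e+01] [[307.23587575 191.6629692 ]
 [307.94684253 135.19133698]]
```

View pics/wrist1.png

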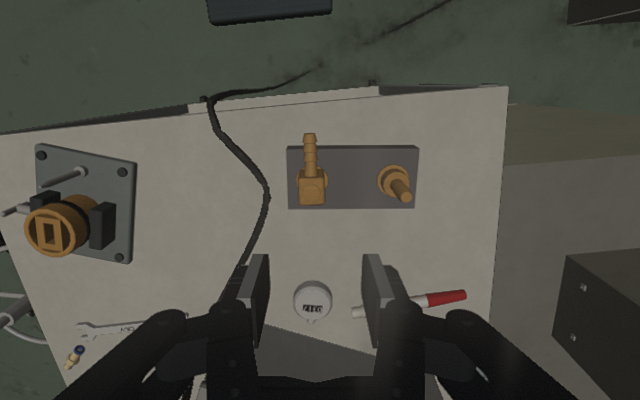

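The wrist view shows the elbow's cap at about (311,190), its barb tip at (310,134), the bush at (50,230) with its slot nearly vertical, and the pin top at (83,172). I'll measure the elbow and the slot from it.

Run:
```python
from h import *
np.set_printoptions(precision=4,suppress=True)
im=load('wrist'); p=im['pixels']; h=cv2.cvtColor(p,cv2.COLOR_RGB2HSV)
m=((h[...,1]>110)&(h[...,0]>10)&(h[...,0]<28)).astype(np.uint8)
for y in range(130,210,4):
    x=np.where(m[y,285:345])[0]+285
    if len(x): print(y,x.min(),x.max(),end=' | ')
print()
sub=p[205:260,20:82].astype(int).sum(2)
c=np.hstack([cv2.resize(p[195:270,10:110],(400,300),interpolation=cv2.INTER_CUBIC),cv2.resize(p[125:212,280:396],(400,300),interpolation=cv2.INTER_CUBIC)])
cv2.imwrite('pics/crop2.png',c[:,:,::-1])
```

```text
134 305 314 | 138 304 315 | 142 304 314 | 146 304 315 | 150 303 316 | 154 305 315 | 158 304 316 | 162 305 315 | 166 305 318 | 170 301 323 | 174 298 325 | 178 296 327 | 182 297 327 | 186 298 325 | 190 299 323 | 194 299 324 | 198 299 324 | 202 299 323 |
```

View pics/crop2.png

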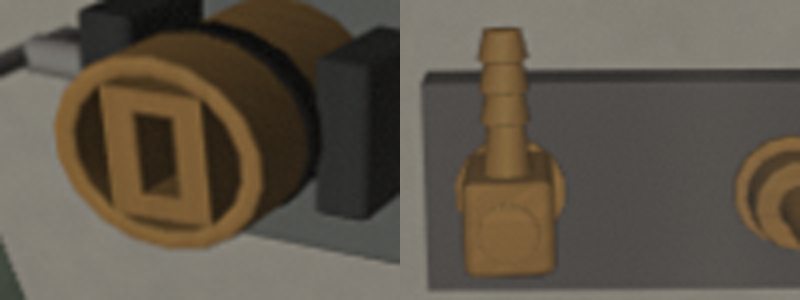

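Run:
```python
from h import *
np.set_printoptions(precision=4,suppress=True)
im=load('wrist');k=3.448
yaw=lambda v:np.degrees(np.arctan2(v[1],v[0]))
cap=plane(im,(311.3,192.9),.066); tip=plane(im,(309.6,134.5),.053); print('cap',cap,'tip',tip,np.linalg.norm((cap-tip)[:2]),yaw(tip-cap))
# barb axis from rows
a=plane(im,(309.8,142),.052);b=plane(im,(310.3,162),.052);print('barb yaw',yaw(a-b))
B=lambda x,y:(10+x/4,195+y/4)
for z in(.064,.070,.074):
    c=plane(im,B(159,150),z); q=[plane(im,B(*u),z) for u in((134,113),(173,118),(181,190),(142,196))]
    print(z,'ring',c,'slotc',np.mean(q,0),'len',np.linalg.norm(q[0]-q[3]),np.linalg.norm(q[1]-q[2]),'w',np.linalg.norm(q[0]-q[1]),'yaw',yaw(q[0]-q[3]),yaw(q[1]-q[2]))
    w=[plane(im,B(*u),z) for u in((55,130),(262,172))]; print('ring dia',np.linalg.norm(w[0]-w[1]))
    print('blk',[yaw(plane(im,B(*u),z)-plane(im,B(*v),z)) for u,v in(((98,85),(122,222)),((200,98),(212,222)))])
print('pin', plane(im,(83,172),.072))
# other views
s,d=load('scene'),load('side');print('bush tri',tri([(s,(410,175.9)),(d,(316.1,283.9)),(im,B(159,150))]),'cap',tri([(s,(370.1,241.4)),(d,(259.9,214.1)),(im,(311.3,192.9))]))
```

```text
cap [0.4585 0.1014 0.066 ] tip [0.4094 0.1045 0.053 ] 0.04915369970756246 176.40236216351647
barb yaw 175.86080055099208
0.064 ring [ 0.4751 -0.1479  0.064 ] slotc [ 0.4763 -0.1487  0.064 ] len 0.02170396295091276 0.018715251567642685 w 0.009326857282834548 yaw 165.0642469621669 166.39357988010477
ring dia 0.04961975150929909
blk [np.float64(168.9642472863697), np.float64(165.99854190944615)]
0.07 ring [ 0.4729 -0.1425  0.07  ] slotc [ 0.474  -0.1433  0.07  ] len 0.02125578726984378 0.018328791240711774 w 0.009134262473102278 yaw 165.06424696216678 166.39357988010468
ring dia 0.048595129140681426
blk [np.float64(168.96424728636964), np.float64(165.99854190944612)]
0.074 ring [ 0.4715 -0.1389  0.074 ] slotc [ 0.4726 -0.1397  0.074 ] len 0.020957003482464404 0.018071151022757855 w 0.009005865933280722 yaw 165.06424696216686 166.39357988010477
ring dia 0.04791204756160296
blk [np.float64(168.9642472863697), np.float64(165.99854190944617)]
pin [ 0.4198 -0.0915  0.072 ]
bush tri [ 0.4758 -0.1494  0.0627] cap [0.4579 0.0998 0.0623]
```

```bash
python3 -m jog '[0,0,-0.007,-0.029,-0.014,0,0, 0,0,0,0,0,0.12,0, 0,0,0,0,0,0.14,0, 0,0,0,0,0,0.14,0, 0,0,0,0,0,0.12,0, 0,0,0,0,0,0.06,0, 0,0,0,0,0,0.02,0, 0,0,0,0,0,0,0]'
```

```text
clock: 3.2
position: [0.4638, 0.1034, 0.0386]
orientation: [[-0.997, 0.071, 0.008], [0.071, 0.998, -0.0], [-0.008, 0.001, -1.0]]
force: [-0.5, -0.8, 0.4]
opening: 0.501
```

```bash
python3 -m jog '[0,0.0025,0,0.02,-0.009,-0.007,0, 0,0,0,0,0,0,0]' && python3 -m jog '[0,0,0,0,0,0,1, 0,0,0,0,0,0,1, 0,0,0,0,0,0,1, 0,0,0,0,0,0,1]' 80
```

```text
clock: 3.45
position: [0.458, 0.1012, 0.0422]
orientation: [[-0.998, 0.071, 0.002], [0.071, 0.998, 0.001], [-0.002, 0.001, -1.0]]
force: [-0.2, 0.3, -0.6]
opening: 0.502
clock: 3.95
position: [0.4588, 0.1013, 0.0434]
orientation: [[-0.997, 0.071, 0.004], [0.071, 0.997, 0.001], [-0.004, 0.002, -1.0]]
force: [-0.3, -0.2, -2.0]
opening: 0.269
```

```bash
python3 -m jog '[0,0,0,0,0,-0.03,1, 0,0.001,0,0,0,-0.1,1, 0,0,0,0,0,-0.15,1, 0,0,0,0,0,-0.15,1, 0,0,0,0,0,0,1]'; python3 -m jog '[0,0,0,-0.023,-0.14,0,1, 0,0,0,-0.023,-0.14,0,1, 0,0,0,-0.023,-0.14,0,1, 0,0,0,-0.023,-0.14,0,1, 0,0,0.028,0,0,0,1, 0,0,0.028,0,0,0,1, 0,0,0,0,0,0,1]'
python3 - <<'E'
from h import *
im=grab('wrist','wrist2.png'); s=r.state(); print(s['position'],s['qpos'],s['force'],s['ft_torque'])
p=im['pixels'];print(proj(im,[.475,-.148,.063]))
u,v=proj(im,[.475,-.148,.063])[0].astype(int)
x0=max(u-60,0);y0=max(v-50,0);c=cv2.resize(p[y0:y0+100,x0:x0+120],(600,500),interpolation=cv2.INTER_CUBIC);print(x0,y0)
cv2.imwrite('pics/crop3.png',c[:,:,::-1])
E
```

```text
clock: 4.58
position: [0.458, 0.101, 0.1777]
orientation: [[-0.998, 0.071, 0.0], [0.071, 0.997, 0.001], [-0.0, 0.001, -1.0]]
force: [0.3, 0.6, -0.5]
opening: 0.269
clock: 5.45
position: [0.4712, -0.0734, 0.1739]
orientation: [[-0.969, 0.247, -0.005], [0.247, 0.969, 0.003], [0.005, 0.001, -1.0]]
force: [0.1, 0.3, -2.0]
opening: 0.269
[ 0.47114483 -0.07333822  0.17391898] [-12.55585354  19.2523494  117.54144444   0.12426938  43.49299828
 -88.41449378] [-0.11435393  0.20731863 -1.6420214 ] [0.00595412 0.01062827 0.01993744]
[[221.18485134 227.66722131]]
161 177
```

View pics/wrist2.png

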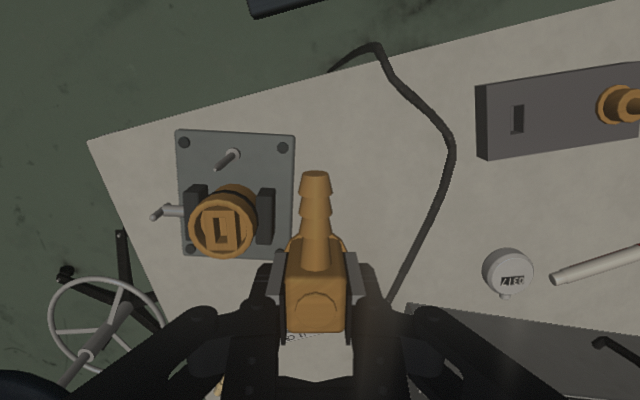

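View pics/crop3.png

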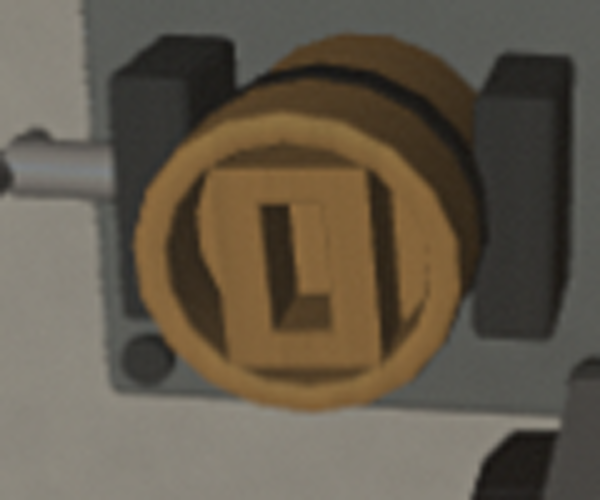

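Run:
```python
from h import *
np.set_printoptions(precision=4,suppress=True)
im=load('wrist')
yaw=lambda v:np.degrees(np.arctan2(v[1],v[0]))
B=lambda x,y:(161+x/5,177+y/5)
for z in(.058,.063,.068):
    c=plane(im,B(298.5,260),z); q=[plane(im,B(*u),z) for u in((260,204),(326,204),(333,330),(272,330))]
    print(z,'ring',c,'slotc',np.mean(q,0),'len',np.linalg.norm(q[0]-q[3]),np.linalg.norm(q[1]-q[2]),'w',np.linalg.norm(q[0]-q[1]),np.linalg.norm(q[2]-q[3]),'yaw',yaw(q[0]-q[3]),yaw(q[1]-q[2]),yaw(q[0]-q[1])-90,yaw(q[3]-q[2])-90)
    print('dia',[np.linalg.norm(plane(im,B(*u),z)-plane(im,B(*v),z)) for u,v in(((135,245),(462,275)),((290,110),(310,410)))], 'blkyaw',yaw(plane(im,B(208,168),z)-plane(im,B(230,366),z)),yaw(plane(im,B(362,170),z)-plane(im,B(380,368),z)))
h=cv2.cvtColor(im['pixels'],cv2.COLOR_RGB2HSV); m=(h[...,1]>110)&(h[...,0]>8)&(h[...,0]<28)
zt=.1739-.0354
P=[]
for y in range(174,236,3):
    x=np.where(m[y,292:342])[0]+292; P.append(plane(im,((x.min()+x.max())/2,y),zt+.044)[:2])
P=np.array(P); f=np.polyfit(P[:,0],P[:,1],1); print('barb yaw',180+np.degrees(np.arctan(f[0])),'y of axis at tcp x',np.polyval(f,.4711),'tip',plane(im,(315.5,173),zt+.047), 'tool yaw',yaw(r.state()['orientation'][:,0]))
x=np.where(m[325,270:360])[0]+270;print('cap edge row325',x.min(),x.max(),plane(im,((x.min()+x.max())/2,310),zt+.058))
s,d=load('scene'),load('side')
print(tri([(s,(410,175.9)),(d,(316.1,283.9)),(im,B(298.5,260))]),tri([(s,(410,175.9)),(d,(316.1,283.9))]))
# pin
print('pin base/top',[plane(im,u,z) for u,z in(((235,153),.072),((217,167),.012))])
```

```text
0.058 ring [ 0.4776 -0.1507  0.058 ] slotc [ 0.4789 -0.1513  0.058 ] len 0.021483130449255174 0.021478543362742797 w 0.010294033518067734 0.00975722037890438 yaw 165.31267159434833 163.88028725282018 -194.33441345863133 -194.24864771238842
dia [np.float64(0.05138585790560603), np.float64(0.05105340529789236)] blkyaw 165.658519788554 166.19185486405604
0.063 ring [ 0.476  -0.1487  0.063 ] slotc [ 0.4772 -0.1493  0.063 ] len 0.021051249872203047 0.021046755001002372 w 0.010087090067881128 0.009561068613330923 yaw 165.31267159434833 163.88028725282024 -194.33441345863116 -194.24864771238845
dia [np.float64(0.05035283555269458), np.float64(0.05002706632031122)] blkyaw 165.65851978855397 166.19185486405607
0.068 ring [ 0.4743 -0.1468  0.068 ] slotc [ 0.4754 -0.1473  0.068 ] len 0.020619369295150916 0.020614966639261847 w 0.009880146617694591 0.00936491684775745 yaw 165.31267159434844 163.88028725282015 -194.33441345863122 -194.24864771238813
dia [np.float64(0.04931981319978319), np.float64(0.049000727342730144)] blkyaw 165.65851978855395 166.19185486405604
barb yaw 165.74358733785851 y of axis at tcp x -0.07278840908334802 tip [ 0.4223 -0.0601  0.1855] tool yaw 165.7684684300172
cap edge row325 286 344 [ 0.4711 -0.0728  0.1965]
[ 0.476  -0.1492  0.0627] [ 0.4759 -0.1495  0.0628]
pin base/top [array([ 0.4217, -0.1169,  0.072 ]), array([ 0.4367, -0.1524,  0.012 ])]
```

```bash
python3 -m jog '[0,-0.0018,0,-0.039,-0.12,0,1, 0,0,0,-0.039,-0.12,0,1, 0,0,0,0,0,0.1,1, 0,0,0,0,0,0.1,1, 0,0,0,0,0,0,1, 0,0,0,0,0,0,1]'
python3 - <<'E'
from h import *
s=r.state(); print(s['position'],s['orientation'].round(4).tolist(),s['force'],s['ft_torque'])
p=np.array(s['position']);R=np.array(s['orientation']);print('need',R.T@(np.array([.4758,-.1490,.1044])-p)/.3)
E
```

```text
clock: 6.25
position: [0.4765, -0.1497, 0.1121]
orientation: [[-0.973, 0.231, 0.001], [0.231, 0.973, 0.001], [-0.0, 0.001, -1.0]]
force: [-0.5, 0.8, -1.9]
opening: 0.268
[ 0.47649181 -0.1496681   0.11212325] [[-0.9729, 0.2311, 0.0006], [0.2311, 0.9729, 0.0013], [-0.0003, 0.0015, -1.0]] [-0.50856539  0.78382288 -1.92241597] [ 0.00618636 -0.0322345  -0.02592078]
need [0.0027664  0.00159636 0.02574564]
```

```bash
python3 -m jog '[0,0,0.004,0.003,0.001,0.015,1, 0,0,0,0,0,0.015,1, 0,0,0,0,0,0.01,1, 0,0,0,0,0,0.01,1, 0,0,0,0,0,0.005,1]'
python3 - <<'E'
from h import *
s=r.state(); print(s['position'],s['orientation'].round(4).tolist(),s['force'],s['ft_torque'])
p=np.array(s['position']);R=np.array(s['orientation']);print('need',R.T@(np.array([.4758,-.1490,.0844])-p)/.3)
E
```

```text
clock: 6.88
position: [0.477, -0.1491, 0.0969]
orientation: [[-0.97, 0.243, 0.004], [0.243, 0.97, 0.0], [-0.004, 0.001, -1.0]]
force: [-0.3, -0.6, -1.2]
opening: 0.272
[ 0.47701781 -0.14908603  0.09690069] [[-0.9701, 0.2425, 0.0041], [0.2425, 0.9701, 0.0], [-0.004, 0.001, -1.0]] [-0.33130685 -0.55225851 -1.21611752] [-0.0923791   0.02097697 -0.00073764]
need [ 0.00417296 -0.00074948  0.04165199]
```

```bash
python3 -m jog '[0,0.001,0,0.003,0,0.007,1, 0,0,0,0,0,0.007,1, 0,0,0,0,0,0.007,1]'
python3 - <<'E'
from h import *
s=r.state();print(s['force'],s['ft_torque'],s['position'])
E
```

```text
clock: 7.25
position: [0.4767, -0.1494, 0.0905]
orientation: [[-0.97, 0.242, 0.002], [0.242, 0.97, 0.0], [-0.002, 0.001, -1.0]]
force: [-0.3, -3.3, -0.9]
opening: 0.27
[-0.27034158 -3.27549701 -0.93875029] [-0.51130132  0.04352655  0.01720438] [ 0.47665194 -0.14936477  0.09048543]
```

```bash
python3 -m jog '[0,0,0,0,-0.003,0.007,1, 0,0,0,0,-0.001,0.007,1, 0,0,0,0,0,0.007,1]'
python3 - <<'E'
from h import *
s=r.state();print(s['force'],s['ft_torque'],s['position'])
E
```

```text
clock: 7.62
position: [0.4764, -0.1505, 0.0837]
orientation: [[-0.97, 0.243, 0.002], [0.243, 0.97, 0.0], [-0.002, 0.001, -1.0]]
force: [0.6, -0.2, 12.2]
opening: 0.266
[ 0.62725262 -0.24454903 12.22106727] [-0.09147708 -0.03596736 -0.01452766] [ 0.47639726 -0.15047986  0.08370398]
```

```bash
python3 -m jog '[0,0,0,0,0,0.003,1, 0,0,0,0,0,0.003,1]'
python3 - <<'E'
from h import *
s=r.state();print(s['force'],s['ft_torque'],s['position'],s['qpos'])
d=grab('side');w=grab('wrist')
c=np.hstack([cv2.resize(d['pixels'][240:340,260:360],(400,400),interpolation=cv2.INTER_CUBIC),cv2.resize(w['pixels'][120:380,190:450],(400,400))])
cv2.imwrite('pics/crop4.png',c[:,:,::-1])
E
```

```text
clock: 7.88
position: [0.4768, -0.1506, 0.0832]
orientation: [[-0.97, 0.243, 0.003], [0.243, 0.97, -0.0], [-0.003, 0.001, -1.0]]
force: [-6.0, 1.9, 29.2]
opening: 0.27
[-5.95273861  1.91682131 29.17438963] [0.29240708 1.23751219 0.03387007] [ 0.47676176 -0.15059531  0.08316112] [-2.10469846e+01  2.91648996e+01  1.18973060e+02  1.12604021e-01
  3.17035830e+01 -9.71067543e+01]
```

View pics/crop4.png

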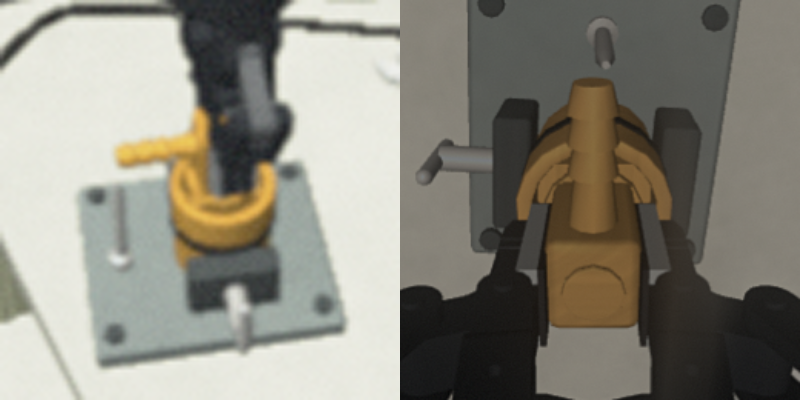

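```bash
cat > st.py <<'E'
from h import *
s=r.state();R=np.array(s['orientation']);print('F',np.round(s['force'],1),'T',np.round(s['ft_torque'],3),'P',np.round(s['position'],4),'yaw',round(float(np.degrees(np.arctan2(R[1,0],R[0,0])))%360,2),'tz',R[:,2].round(4))
E
python3 -m jog '[0,0.001,0.02,0,0,-0.001,1, 0,0,0.02,0,0,0.0004,1]' 120 >/dev/null; python3 st.py;  python3 -m jog '[0,0,0.028,0,0,0.0004,1, 0,0,0.028,0,0,0.0004,1]'>/dev/null; python3 st.py
```

```text
F [0.3 1.1 0.5] T [ 0.084 -0.17   0.047] P [ 0.4766 -0.1505  0.0841] yaw 158.59 tz [ 2.e-04  8.e-04 -1.e+00]
F [-0.9 -1.8  0.9] T [-0.377  0.065  0.004] P [ 0.4766 -0.1505  0.0839] yaw 148.21 tz [ 3.e-04  6.e-04 -1.e+00]
```

```bash
python3 -m jog '[0,0,0.028,0,0,0.003,1, 0,0,0.028,0,0,0.0015,1]'>/dev/null; python3 st.py; python3 -m jog '[0,0,0.022,0,0,0.0004,1]'>/dev/null; python3 st.py
```

```text
F [-3.9 -1.3 15.1] T [-0.242  0.754 -0.069] P [ 0.4767 -0.1507  0.0832] yaw 137.8 tz [ 7.e-04  2.e-04 -1.e+00]
F [-2.  -1.4  6.2] T [-0.199  0.38   0.012] P [ 0.4765 -0.1507  0.0834] yaw 133.7 tz [ 6.e-04  1.e-04 -1.e+00]
```

```bash
for i in 1; do python3 -m jog '[0,0,0.014,0,0,0.001,1, 0,0,0.014,0,0,0.001,1]'>/dev/null; python3 st.py; done;  python3 -m jog '[0,0,0.014,0,0,0.0005,1]'>/dev/null; python3 st.py
```

```text
F [-0.7 -0.2  6.2] T [-0.197  0.308  0.019] P [ 0.4764 -0.1508  0.0832] yaw 128.46 tz [ 7.e-04 -1.e-04 -1.e+00]
F [-1.5 -0.8  4.6] T [-0.17   0.219  0.012] P [ 0.4764 -0.1508  0.0833] yaw 125.87 tz [ 7.e-04 -2.e-04 -1.e+00]
```

```bash
python3 -m jog '[0,0,0.014,0,0,0.0005,1]'>/dev/null; python3 st.py;  python3 -m jog '[0,0,0.012,0,0,0.0005,1]'>/dev/null; python3 st.py
```

```text
F [-1.5 -1.4  3.8] T [-0.195  0.169  0.059] P [ 0.4763 -0.1508  0.0832] yaw 123.26 tz [ 7.e-04 -3.e-04 -1.e+00]
F [-0.5 -0.6  4.9] T [-0.167  0.133 -0.024] P [ 0.4763 -0.1508  0.0832] yaw 121.03 tz [ 8.e-04 -3.e-04 -1.e+00]
```

```bash
python3 -m jog '[0,0,0.012,0,0,0.003,1]'>/dev/null; python3 st.py;  python3 -m jog '[0,0,0.012,0,0,0.001,1]'>/dev/null; python3 st.py; python3 -m jog '[0,0,0.012,0,0,0.001,1]'>/dev/null; python3 st.py
```

```text
F [-3.2 -0.3 19.8] T [-0.029  0.673 -0.037] P [ 0.4763 -0.1509  0.0826] yaw 118.8 tz [ 1.e-03 -5.e-04 -1.e+00]
F [-3.7 -0.2 13.4] T [-0.004  0.613 -0.008] P [ 0.4763 -0.1509  0.0828] yaw 116.57 tz [ 1.1e-03 -6.0e-04 -1.0e+00]
F [-2.8 -1.  10.6] T [-0.061  0.443  0.044] P [ 0.4762 -0.1509  0.0828] yaw 114.34 tz [ 1.2e-03 -7.0e-04 -1.0e+00]
```

```bash
python3 -m jog '[0,0,0.012,0,0,0.001,1]'>/dev/null; python3 st.py;  python3 -m jog '[0,0,0.012,0,0,0.001,1]'>/dev/null; python3 st.py; python3 -m jog '[0,0,0.012,0,0,0.001,1]'>/dev/null; python3 st.py
```

```text
F [-2.3 -0.2  9.2] T [-0.089  0.383  0.184] P [ 0.4762 -0.151   0.0829] yaw 112.12 tz [ 1.3e-03 -9.0e-04 -1.0e+00]
F [-1.9 -0.6 10.1] T [-0.113  0.419  0.277] P [ 0.4761 -0.1509  0.0829] yaw 109.91 tz [ 0.0013 -0.001  -1.    ]
F [-1.6 -0.7  9.6] T [-0.162  0.403  0.288] P [ 0.4761 -0.151   0.0829] yaw 107.7 tz [ 0.0014 -0.0012 -1.    ]
```

```bash
python3 -m jog '[0,0,0.008,0,0,0.001,1]'>/dev/null; python3 st.py;  python3 -m jog '[0,0,0,0,0,0,1]'>/dev/null; python3 st.py
```

```text
F [-1.4 -1.   9.1] T [-0.067  0.389  0.423] P [ 0.476  -0.151   0.0829] yaw 106.23 tz [ 0.0015 -0.0014 -1.    ]
F [-0.4 -0.8  3.4] T [0.01  0.097 0.395] P [ 0.476  -0.151   0.0831] yaw 106.23 tz [ 0.0015 -0.0015 -1.    ]
```

```bash
python3 -m jog '[0,0,-0.03,0,0,0,1, 0,0,-0.05,0,0,-0.0005,1]'>/dev/null; python3 st.py;  python3 -m jog '[0,0,-0.05,0,0,-0.0005,1,0,0,-0.05,0,0,-0.0005,1,0,0,-0.05,0,0,-0.0005,1]'>/dev/null; python3 st.py
```

```text
F [-0.3 -0.1 -1.7] T [ 0.017 -0.004 -0.02 ] P [ 0.4759 -0.1509  0.0832] yaw 120.98 tz [ 0.0015 -0.0015 -1.    ]
F [1.3 1.9 1.9] T [ 0.336 -0.165  0.012] P [ 0.4765 -0.1505  0.0836] yaw 148.86 tz [ 0.0024 -0.0013 -1.    ]
```

```bash
python3 -m jog '[0,0,-0.04,0,0,-0.0005,1,0,0,-0.04,0,0,-0.0005,1,0,0,0,0,0,0,1]'>/dev/null; python3 st.py
python3 - <<'E'
from h import *
np.set_printoptions(precision=4,suppress=True)
d=grab('side');w=grab('wrist');s=grab('scene')
c=np.hstack([cv2.resize(d['pixels'][240:340,260:360],(400,400),interpolation=cv2.INTER_CUBIC),cv2.resize(w['pixels'][100:300,220:420],(400,400),interpolation=cv2.INTER_CUBIC)])
cv2.imwrite('pics/crop5.png',c[:,:,::-1])
h=cv2.cvtColor(w['pixels'],cv2.COLOR_RGB2HSV); m=(h[...,1]>110)&(h[...,0]>8)&(h[...,0]<28)
zt=r.state()['position'][2]-.0354;P=[]
for y in range(174,236,3):
    x=np.where(m[y,295:338])[0]+295; P.append(plane(w,((x.min()+x.max())/2,y),zt+.044)[:2]) if len(x) else 0
P=np.array(P);f=np.polyfit(P[4:,0],P[4:,1],1);print('barb yaw',180+np.degrees(np.arctan(f[0])),P[:3],P[-1])
E
```

```text
F [ 0.4 -0.3  2.1] T [-0.049 -0.033  0.015] P [ 0.4766 -0.1502  0.084 ] yaw 163.76 tz [ 0.0027 -0.001  -1.    ]
barb yaw 163.64337922412403 [[ 0.4291 -0.1355]
 [ 0.4301 -0.1358]
 [ 0.4312 -0.1363]] [ 0.4524 -0.142 ]
```

View pics/crop5.png

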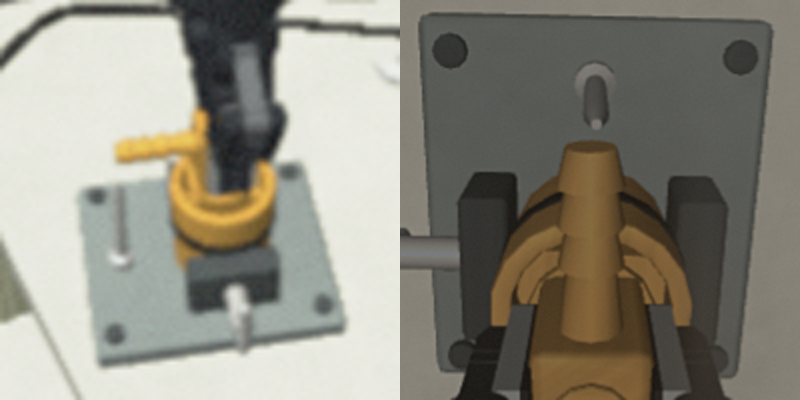

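Run:
```python
from h import *
w=load('wrist');p=plane(w,(318.5,162.5),.07);t=plane(w,(315.3,172),.0486+.0475)
b=np.array([.4764,-.1505])
yaw=lambda v:np.degrees(np.arctan2(v[1],v[0]))
print('pin',p,'base',plane(w,(317.5,140),.014),'tip',t,'yaw pin/tip',yaw(p[:2]-b),yaw(t[:2]-b),np.linalg.norm(p[:2]-b),np.linalg.norm(t[:2]-b),'dist',np.linalg.norm((p-t)[:2]))
```

```text
pin [ 0.43009831 -0.13424347  0.07      ] base [ 0.42902183 -0.13402049  0.014     ] tip [ 0.42751734 -0.13492832  0.0961    ] yaw pin/tip 160.65381239613126 162.33060699490537 0.04907261014934255 0.05130294305701425 dist 0.0026702930677596926
```

```bash
python3 -m jog '[0,0,0.003,0,0,0.001,1,0,0,0,0,0,0,0,0,0,0,0,0,0,0,0,0,0,0,0,0,0,0,0,0,0,0,0,0]'; python3 st.py; python3 -m jog '[0,0,0,0,0,-0.05,0,0,0,0,0,0,-0.12,0,0,0,0,0,0,-0.15,0,0,0,0,0,0,-0.1,0,0,0,0,0,0,0,0]'
python3 - <<'E'
from h import *
np.set_printoptions(precision=4,suppress=True)
d=grab('side');w=grab('wrist')
c=np.hstack([cv2.resize(d['pixels'][240:340,260:360],(400,400),interpolation=cv2.INTER_CUBIC),cv2.resize(w['pixels'][100:400,170:470],(400,400),interpolation=cv2.INTER_CUBIC)])
cv2.imwrite('pics/crop6.png',c[:,:,::-1])
E
```

```text
clock: 12.25
position: [0.4762, -0.1502, 0.0835]
orientation: [[-0.955, 0.296, 0.002], [0.296, 0.955, -0.001], [-0.002, -0.0, -1.0]]
force: [0.3, 1.1, -0.3]
opening: 0.504
F [ 0.3  1.1 -0.3] T [-0.018 -0.003  0.02 ] P [ 0.4762 -0.1502  0.0835] yaw 162.81 tz [ 2.e-03 -8.e-04 -1.e+00]
clock: 12.88
position: [0.4758, -0.15, 0.2171]
orientation: [[-0.955, 0.296, 0.003], [0.296, 0.955, -0.001], [-0.003, -0.0, -1.0]]
force: [0.4, -0.2, -0.2]
opening: 0.5
```

View pics/crop6.png

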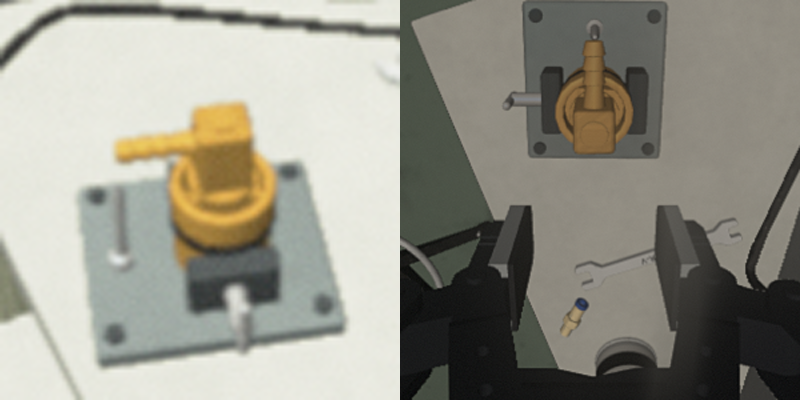

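```bash
python3 -c "
from bench import order
print(order.job_done())"
```

```text
the job is handed in; nothing more can be done
None
```

I plugged the elbow into the bush, screwed it clockwise to its stop, backed it off until the barb lay over the index pin, and let go. I handed the job in at about 13 s; no verdict was reported.

- **Plugging in:** contact came within 1 mm of the height I expected for a seated tail, and the push rose to 29 N.
- **Screwing in:** the stop came after about 0.9 rad. The torque climbed from 0.18 to 0.42 N m and held at 0.40, always below 0.8.
- **Backing off:** I turned the elbow back about 57°. While it was still gripped, the camera put the barb's end about 2.7 mm from the pin. I then turned it about 1° closer and let go.
- **Last look:** the final pictures show the elbow upright and seated, with the barb in line above the pin. The arm was clear, 13 cm higher, with no force on it. I did not measure the tip again after letting go.
- **Disagreements:** my readings of the pin's direction differed by about 3° between views, roughly 2.5 mm at the tip. My height for the bush's top varied by 2–3 mm between views. Both are well inside the limits.
- **Bystanders:** I touched none of them, but I did not measure their positions at the end.
- **Pictures:** I viewed 11, one over the budget.

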